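Index the lens table to the next drilling position

ROBOT

A 6-joint arm with a two-finger parallel gripper is mounted at the origin on a cart in front of the work surface, level with it; the furniture and walls round the work are solid. World frame = base frame: x ahead of the robot, y to its left, z up, the work surface at z = 0. Lengths are in m, angles in rad, forces in N, time in s.
With the tool pointing down it reaches from about 0.375 to 0.9 m from the base axis. Payload 3.1 kg.
Tool frame: the origin (TCP) lies at the very end of the fingers, on their centre line; the grasp point (between the pads) lies 19 mm behind it; z points along the fingers, y is the line along which they close (so a half turn about z gives the same grasp; the last joint's range is limited). The gripper opens to 85 mm and grips with 20 to 120 N. Pads are 22 mm wide; open, the fingers measure 114 mm over their backs; the gripper's body (76 mm by 85 mm) begins 54 mm behind the grasp point. The pads swing forward as they close: fully open they stand 13 mm farther back than shut.
Start: joints at [1.119, 0.527, 1.433, -0, 1.181, -0.178], TCP at [0.169, 0.602, 0.231] pointing down, gripper open.
Joint ranges: [-3.08, 3.08], [-0.75, 2.2], [0.22, 2.44], [-1.43, 4.57], [0, 2.65], [-2.85, 2.85]. Speed limits (rad/s): [2.79, 2.79, 3.14, 3.14, 3.14, 3.14].

INTERFACE

Orientations are given as a unit quaternion [x, y, z, w].
In Python, from station import manip gives the robot as it stands.
- The arm moves only by the shell command python3 -m handwheel 'ROWS' [FORCE]. ROWS is JSON, a list of rows, each a list of 7 numbers: the shift along the world's x, y, z in mm, then the turn, a rotation vector about the world's x, y, z in degrees, then the opening, from 0 (shut) to 1 (fully open). A call has exactly 10 rows; each row shifts and turns the commanded pose from where the row before left it; what a row does not reach is not made up. A row lasts 1/8 s, in which the tool goes at most 62.5 mm and 10.7 degrees, less where a joint would pass 70% of its speed; a pose out of reach is approached as far as the arm can. A call is refused whole if a number of a shift passes 62.5 or a number of a turn 10.7, either way. A call with a gripper value outside its range is refused whole. The fingers move at their own pace and stop on an object; FORCE is the grip in N (left out, the last holds). Time passes only in rows, so rows that do not move let the fingers close, or fill a call up. It gives the time, the measured TCP pose, the force, the opening and the grip force at its end, in the units of the state.
- manip.sense(): the state, without advancing time (a new reading comes with each control period).
- manip.snapshot(name): name is "scene" or "top" or "wrist"; returns the picture (384x512x3 uint8, red, green, blue); there is no depth.
- manip.get_calibration(name): a dict with "K" (3x3 intrinsics, pixels), "k1" (the pictures are not rectified: a ray, as slopes to the right and down, at radius r is drawn at 1 + k1 r^2 times it, then the intrinsics apply), "rvec" (rotation vector, rad) and "tvec" (3), from world to camera coordinates, as OpenCV has them. Camera axes: x right, y down, z forward; pixel columns grow to the right and rows downward; lengths in m; the calibration is good to about 2 mm. A picture is of the moment at which its call begins: read the wrist's pose just before it. get_calibration takes no time and is no camera call; for the wrist camera it gives the pose at the moment of the call.
- manip.sign_off(): hands the job in; it is judged then, once.
The state is a dict: "t": time; "q": joint angles; "qd": joint speeds; "tau": joint torques, N m; "tcp_pos": TCP position; "tool_rot": TCP orientation; "force": force on the tool from outside, world axes, zero at the start; "ft_torque": the same for the moment, N m; "finger_gap": opening from 0.0 (shut) to 1.0 (fully open); "gripper_force": force on a finger pad.
Only numpy, scipy, OpenCV 4.12 (cv2) and the standard library are available. Lean on these libraries where they do the work, as an engineer would, in place of code of your own. Each camera call takes 0.05 s, during which the arm holds its last target. There are 200 camera calls.

TASK

With closed fingertips press the orange plunger cap of the lens indexing table down, keep it down and swing the arm with it to the next hole, the one with the green marker stud, then let the plunger come up so that it locks there and take the hand away. Do not let the table go to the red stud. Leave the lens untouched lying in its nest, grip and lift nothing, and leave the things round about where they are.

Things in the scene. Friction and masses are not known exactly. Their poses are not given: they have to be found in the camera images.
- index_base: Grey round base of the indexing table, bolted to the bench: flange 310 mm across and 8 mm thick, then a narrower pedestal with a notched steel ring 194 mm across at 26 to 36 mm height. Origin: centre of the underside, on the turning axis; z up. 12 notches ('holes') every 30 degrees, each with a small black socket on the flange 138 mm from the axis. At the start the arm points along the base's -x axis.
- table_axis (a point): Point on the vertical turning axis at the table's upper face, 52 mm above the bench. The turning table is an aluminium disc 124 mm across with a blue ring nest (80 mm across, top at 58 mm) in its middle; an aluminium index arm 26 mm wide (top at 52 mm) runs out from it to one side.
- index_table (a joint): Angle of the turning table with its arm, rad: 0 at the start hole (to about 0.02, the play of the lock), positive counter-clockwise seen from above; the holes beside it are at +0.524 and -0.524; stops at +-0.9. It turns only while the plunger is pressed; swinging it takes about 1 N at the cap.
- plunger (a joint): Travel of the spring plunger, m: 0 fully up (locked in a hole), 0.015 fully pressed down. Its tooth is free of the holes beyond 0.011; 0.013 to 0.015 turns freely. The spring pushes up with about 4 N at the top and 8 N at the bottom. Let go within about 2.5 degrees of a hole it snaps up into it and centres itself; elsewhere it stays down at about 0.010, rubbing under the ring, and snaps up when a hole comes over it.
- cap_top (a point): Centre of the floor of the plunger's dished orange cap, where the fingertips press; 80 mm above the bench with the plunger up (65 mm when fully down). The dish is 48 mm across inside with a rim 4.5 mm high and 4 mm thick (56 mm outside). It sits on the index arm 105 mm from the turning axis and swings with it.
- pointer (a point): Point on the flange, under the arm's white pointer nose, 138 mm from the axis; it swings with the arm and lies straight over a stud's centre when the arm stands at that stud's hole. The nose itself is 43 to 51 mm above the bench and passes over the studs.
- marker_green: Green stud 18 mm across and 8 mm high, plugged in the flange 138 mm from the axis, at the hole to one side of the start hole (which side varies): the target hole. Origin: centre of its underside. Fixed.
- marker_red: Red stud of the same size at the hole on the other side: wrong way. Fixed.
- lens: Clear round lens blank, 61 mm across, 6 mm thick, lying loose in the nest (66 mm inside) on the axis, underside 52 mm above the bench; it rides round with the table. Origin: centre of the underside.
- bottle: Small yellow bottle with black cap, 27 mm across, 72 mm high, standing on the bench. Bystander. Origin: underside centre.
- loupe: Black watchmaker's loupe, 35 mm across, 37 mm high. Bystander. Origin: underside centre.
- screwdriver: Small screwdriver with orange head, 114 mm long, lying on the bench. Bystander. Origin: underside centre.
- lens_box: Flat white and blue carton, 96 x 96 x 17 mm. Bystander. Origin: underside centre.
- spray: White bottle with blue cap, 38 mm across, 105 mm high. Bystander. Origin: underside centre.

How it is judged:
By the outcome, as a careful person would: the job done as asked, in the order asked, and still so for the second after the job is handed in, with the robot touching nothing.
It also fails if it takes over 32 s, if anything falls off the work surface, if the arm or the gripper's body presses on something with over 40 N, if the wrist force passes 120 N, or if a joint passes its speed limit or range.

## Working session

There is one attempt and no reset: what is moved stays moved. The work goes in short steps, Python scripts to look and compute and a shell command to move; the robot and the scene stay as the last step left them, time stands still between calls to the robot, and variables do not carry over. Pictures are saved under pics/ and viewed, at most 10 in all, crops included, and the job is handed in when it is done.

```bash
mkdir -p pics
python3 - <<'E'
from station import manip
import cv2
for n in("top","scene"):
    cv2.imwrite(f"pics/{n}0.png",manip.snapshot(n)[:,:,::-1])
    c=manip.get_calibration(n);print(n,c)
s=manip.sense();print(s['t'],s['tcp_pos'],s['tool_rot'],s['finger_gap'])
E
```

```text
top {'K': array([[353.27985065,   0.        , 257.38308821],
       [  0.        , 353.27985065, 195.46607503],
       [  0.        ,   0.        ,   1.        ]]), 'k1': -0.09559799589295655, 'rvec': array([ 2.17608089, -2.03803575,  0.21803384]), 'tvec': array([-0.02241605,  0.49982614,  1.27868094])}
scene {'K': array([[411.24578127,   0.        , 251.61387756],
       [  0.        , 411.24578127, 194.66839743],
       [  0.        ,   0.        ,   1.        ]]), 'k1': -0.10917720867854208, 'rvec': array([ 1.83534878, -0.99927725,  0.61943091]), 'tvec': array([-0.27210847,  0.25621852,  0.92551333])}
0.1 [0.16867095 0.60114906 0.23040923] [ 1.36468311e-01  9.90643942e-01 -9.39698564e-04 -3.11358563e-04] 0.9985690344545841
```

View pics/top0.png

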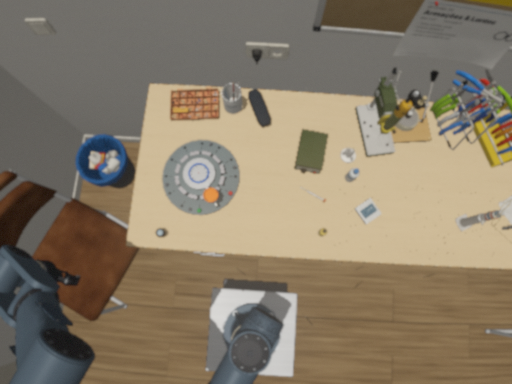

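View pics/scene0.png

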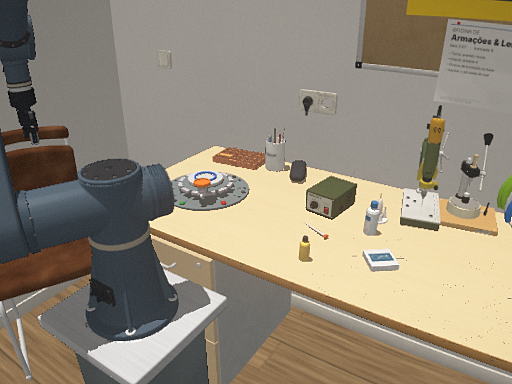

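The top view shows the table at about (201,176), the orange cap at (212,196), the green stud near (201,211) and the red stud near (235,193). Next I'll measure these precisely.

```bash
cat > h.py <<'E'
from station import manip
import cv2,numpy as np
def ray(n,uv,z,c=None):
    c=c or manip.get_calibration(n);K=c['K']
    p=cv2.undistortPoints(np.array([[uv]],float),K,np.array([c['k1'],0,0,0,0.]))[0,0]
    R=cv2.Rodrigues(c['rvec'])[0];o=-R.T@c['tvec'];d=R.T@np.r_[p,1]
    return o+d*(z-o[2])/d[2]
E
python3 - <<'E'
from h import *
im=cv2.imread('pics/top0.png');hsv=cv2.cvtColor(im,cv2.COLOR_BGR2HSV);P={}
for n,h0,h1,z in(("orange",8,16,.084),("blue",100,125,.058),("green",45,85,.008),("red",0,5,.008)):
    m=cv2.inRange(hsv,(h0,110,70),(h1,255,255));m[:135]=0;m[220:]=0;m[:,:158]=0;m[:,245:]=0
    k,l,st,c=cv2.connectedComponentsWithStats(m)
    for i in range(1,k):
        if st[i,4]>5: print(n,st[i,4],c[i],ray("top",c[i],z).round(4))
cv2.imwrite('pics/c.png',cv2.resize(im[130:225,155:250],None,fx=6,fy=6,interpolation=cv2.INTER_CUBIC))
E
```

```text
orange 176 [210.77840909 194.5625    ] [0.4857 0.1816 0.084 ]
red 9 [230. 193.] [0.5126 0.1183 0.008 ]
```

View pics/c.png

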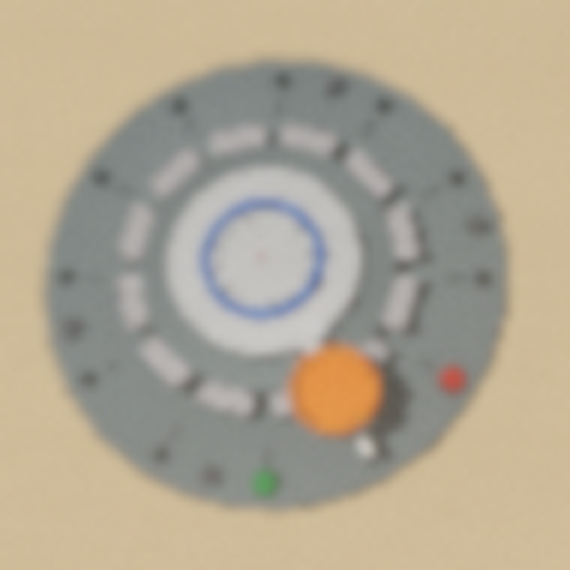

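The crop shows the blue nest at crop px (264,258), the flange centre at (277,283), the cap at (336,390), green at (265,482) and red at (452,379). The arm's tip lies between the two studs.

Run:
```python
from h import *
from scipy.optimize import least_squares
c=manip.get_calibration("top")
g=lambda u,v,z: ray("top",((u+.5)/6-.5+155,(v+.5)/6-.5+130),z,c)[:2]
bl=g(264,258,.058);fl=g(277,283,.007);gr=g(265,482,.008);rd=g(452,379,.008);cp=g(336,390,.0845)
def mod(p,s):
    e=lambda a,r:p[:2]+r*np.array([np.cos(a),np.sin(a)])
    return np.r_[p[:2]-bl,p[:2]-fl,e(p[2]+s*.5236,.138)-gr,e(p[2]-s*.5236,.138)-rd,e(p[2],.105)-cp]
for s in(1,-1):
    r=least_squares(mod,[*bl,np.arctan2(*(cp-bl)[::-1])],args=(s,))
    print(s,r.x,(r.fun*1000).round(1))
    for k in range(0,9): a=r.x[2]+s*k*np.pi/48; print(k,((r.x[:2]+.105*np.array([np.cos(a),np.sin(a)]))*1000).round(1),np.degrees(a).round(1))
s=manip.sense();print(cv2.Rodrigues(np.eye(3))[0].T)
from scipy.spatial.transform import Rotation as R
print(R.from_quat(s['tool_rot']).as_matrix().round(3))
```

```text
1 [ 0.57368324  0.24073136 -2.55858605] [ 1.000e-01  6.000e-01  2.800e+00  1.300e+00  7.410e+01 -1.165e+02
 -7.770e+01  1.139e+02  6.000e-01  7.000e-01]
0 [486.  182.9] -146.6
1 [490.  177.3] -142.8
2 [494.3 172. ] -139.1
3 [499.  166.9] -135.3
4 [504.  162.2] -131.6
5 [509.3 157.8] -127.8
6 [514.8 153.8] -124.1
7 [520.6 150.1] -120.3
8 [526.7 146.8] -116.6
-1 [ 0.57370018  0.24070566 -2.55903334] [ 0.2  0.6  2.8  1.3 -1.8 -1.3 -1.7 -1.3  0.6  0.7]
0 [486.  182.9] -146.6
1 [482.4 188.8] -150.4
2 [479.2 194.9] -154.1
3 [476.4 201.2] -157.9
4 [474.1 207.6] -161.6
5 [472.1 214.2] -165.4
6 [470.6 220.9] -169.1
7 [469.5 227.7] -172.9
8 [468.9 234.5] -176.6
[[0. 0. 0.]]
[[-0.963  0.27  -0.001]
 [ 0.27   0.963 -0.002]
 [ 0.    -0.002 -1.   ]]
```

The fit is consistent: axis at (574,241) mm, and green lies clockwise. The cap goes from (486,183) to (469,234.5). I'll move above the cap with the fingers shut.

```bash
python3 -m handwheel '[[32,-42,-8,0,0,0,0],[32,-42,-8,0,0,0,0],[32,-42,-8,0,0,0,0],[32,-42,-8,0,0,0,0],[32,-42,-8,0,0,0,0],[32,-42,-8,0,0,0,0],[32,-42,-8,0,0,0,0],[32,-42,-8,0,0,0,0],[32,-42,-8,0,0,0,0],[29,-40,-8,0,0,0,0]]' 20
python3 -m handwheel '[[0,0,0,0,0,0,0],[0,0,0,0,0,0,0],[0,0,0,0,0,0,0],[0,0,-5,0,0,0,0],[0,0,-5,0,0,0,0],[0,0,-5,0,0,0,0],[0,0,-5,0,0,0,0],[0,0,-5,0,0,0,0],[0,0,0,0,0,0,0],[0,0,0,0,0,0,0]]'
python3 - <<'E'
from h import *
cv2.imwrite("pics/w1.png",manip.snapshot("wrist")[:,:,::-1]);s=manip.sense()
c=manip.get_calibration("wrist")
for p in([.486,.1829,.084],[*s['tcp_pos'][:2],.084],s['tcp_pos']):
  print(cv2.projectPoints(np.array([p],float),c['rvec'],c['tvec'],c['K'],np.array([c['k1'],0,0,0,0.]))[0].ravel())
E
```

```text
t: 1.35
tcp_pos: [0.4869, 0.1821, 0.1509]
tool_rot: [0.137, 0.991, 0.0, -0.0]
force: [-0.3, 0.0, 0.4]
finger_gap: 0.002
gripper_force: 0.0
t: 2.6
tcp_pos: [0.4861, 0.1837, 0.1263]
tool_rot: [0.137, 0.991, 0.0, 0.0]
force: [-0.0, 0.8, -0.5]
finger_gap: -0.001
gripper_force: 0.0
[255.51909891 226.71441821]
[256.83000883 226.56100841]
[256.11870647 260.37891097]
```

View pics/w1.png

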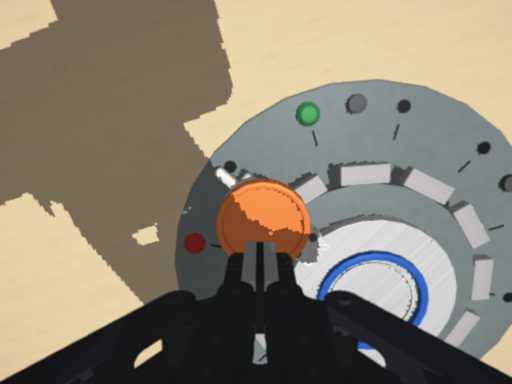

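The wrist view shows the cap rim centred near (264,222), green at (308,114), red at (195,243) and the nest ring centre near (374,301). I'll refit from these pixels.

Run:
```python
from h import *
from scipy.optimize import least_squares
im=cv2.imread('pics/w1.png');hsv=cv2.cvtColor(im,cv2.COLOR_BGR2HSV)
m=cv2.inRange(hsv,(5,150,60),(18,255,255));k,l,st,cc=cv2.connectedComponentsWithStats(m);i=1+st[1:,4].argmax()
pts=cv2.findNonZero((l==i).astype(np.uint8));(cx,cy),rad=cv2.minEnclosingCircle(pts);print(st[i],cx,cy,rad)
c=manip.get_calibration("wrist");g=lambda u,v,z:ray("wrist",(u,v),z,c)[:2]
cp=g(cx,cy,.0825);gr=g(308,113,.008);rd=g(195,243,.008);bl=g(374,301,.058)
print(cp,gr,rd,bl)
def mod(p):
    e=lambda a,r:p[:2]+r*np.array([np.cos(a),np.sin(a)])
    return np.r_[p[:2]-bl,e(p[2]-.5236,.138)-gr,e(p[2]+.5236,.138)-rd,e(p[2],.105)-cp]
r=least_squares(mod,[.5737,.2407,-2.559]);print(r.x,(r.fun*1000).round(1))
for k in range(9):
    a=r.x[2]-k*np.pi/48;print(k,((r.x[:2]+.105*np.array([np.cos(a),np.sin(a)]))*1000).round(1))
```

```text
[ 217  178   93   82 5454] 262.8349304199219 224.8440704345703 46.880104064941406
[0.4865983  0.18718346] [0.43774708 0.23651146] [0.51499127 0.1210626 ] [0.57296752 0.24543255]
[ 0.57426211  0.24581267 -2.54577526] [ 1.3  0.4 -1.1 -0.7 -0.9  0.6  0.8 -0.3]
0 [487.4 186.9]
1 [483.7 192.7]
2 [480.4 198.7]
3 [477.5 205. ]
4 [475.1 211.4]
5 [473. 218.]
6 [471.4 224.6]
7 [470.3 231.4]
8 [469.5 238.2]
```

Averaging the two fits puts the cap at about (486.7,185). The swing displacement is the same in both fits, so I'll press now.

```bash
python3 -m handwheel '[[0.5,1.5,-10,0,0,0,0],[0,0,-10,0,0,0,0],[0,0,-10,0,0,0,0],[0,0,-10,0,0,0,0],[0,0,-6,0,0,0,0],[0,0,-5,0,0,0,0],[0,0,-4,0,0,0,0],[0,0,-4,0,0,0,0],[0,0,-1,0,0,0,0],[0,0,0,0,0,0,0]]'
```

```text
t: 3.9
tcp_pos: [0.4861, 0.1851, 0.0669]
tool_rot: [0.136, 0.991, -0.0, -0.0]
force: [-2.4, -1.1, 7.0]
finger_gap: 0.0
gripper_force: 3.7
```

```bash
python3 -m handwheel '[[0,0,-1,0,0,0,0],[0,0,0,0,0,0,0],[0,0,-0.5,0,0,0,0],[0,0,0,0,0,0,0],[0,0,0,0,0,0,0],[0,0,0,0,0,0,0],[0,0,0,0,0,0,0],[0,0,0,0,0,0,0],[0,0,0,0,0,0,0],[0,0,0,0,0,0,0]]'
```

```text
t: 5.15
tcp_pos: [0.4861, 0.1851, 0.0656]
tool_rot: [0.136, 0.991, -0.0, -0.0]
force: [-2.7, 0.4, 7.1]
finger_gap: 0.003
gripper_force: 3.8
```

```bash
python3 -m handwheel '[[-1.9,2.9,0,0,0,0,0],[-1.8,3,0,0,0,0,0],[-1.7,3,0,0,0,0,0],[-1.6,3,0,0,0,0,0],[-1.5,3.1,0,0,0,0,0],[-1.4,3.2,0,0,0,0,0],[-1.2,3.2,0,0,0,0,0],[-1.2,3.2,0,0,0,0,0],[0,0,0,0,0,0,0],[0,0,0,0,0,0,0]]'
python3 - <<'E'
from h import *
cv2.imwrite("pics/w2.png",manip.snapshot("wrist")[:,:,::-1])
E
```

```text
t: 6.4
tcp_pos: [0.4752, 0.2102, 0.0659]
tool_rot: [0.137, 0.991, 0.001, 0.001]
force: [-0.7, 0.8, 8.3]
finger_gap: 0.004
gripper_force: 3.8
```

View pics/w2.png

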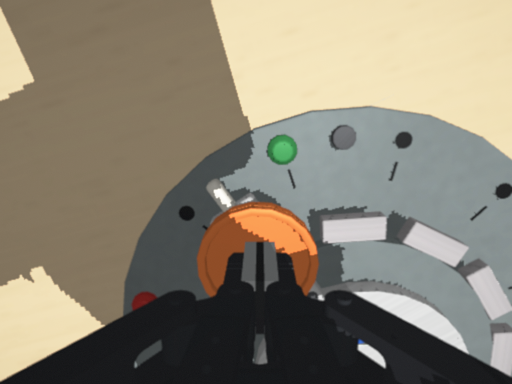

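The pointer nose at (217,193) has left the start socket at (187,213) and is heading for green at (283,149), so the table is turning with the tips. I'll swing the second half.

```bash
python3 -m handwheel '[[-1.1,3.3,0,0,0,0,0],[-1,3.3,0,0,0,0,0],[-0.8,3.3,0,0,0,0,0],[-0.8,3.3,0,0,0,0,0],[-0.6,3.4,0,0,0,0,0],[-0.5,3.4,0,0,0,0,0],[-0.4,3.4,0,0,0,0,0],[-0.4,3.4,0,0,0,0,0],[0,0,0,0,0,0,0],[0,0,0,0,0,0,0]]'
python3 - <<'E'
from h import *
im=manip.snapshot("wrist")[:,:,::-1].copy();c=manip.get_calibration("wrist")
cv2.imwrite("pics/w3.png",im)
hsv=cv2.cvtColor(im,cv2.COLOR_BGR2HSV)
m=cv2.inRange(hsv,(45,110,50),(85,255,255));k,l,st,cc=cv2.connectedComponentsWithStats(m);i=1+st[1:,4].argmax()
G=ray("wrist",cc[i],.006,c);print("green",cc[i],G)
gm=np.array([-.0,0]) 
A=np.array([.5742,.2433]);t=(G[:2]-A)/np.linalg.norm(G[:2]-A)
for r,z in((.135,.051),(.142,.051)):
  p=np.r_[A+t*r,z];print(r,cv2.projectPoints(p[None],c['rvec'],c['tvec'],c['K'],np.array([c['k1'],0,0,0,0.]))[0].ravel())
E
```

```text
t: 7.7
tcp_pos: [0.4702, 0.2372, 0.066]
tool_rot: [0.137, 0.991, 0.001, 0.002]
force: [0.5, 0.6, 7.4]
finger_gap: -0.004
gripper_force: 3.8
green [241.70726916 168.07662083] [0.43796549 0.23676232 0.006     ]
0.135 [238.13364459 190.06457683]
0.142 [233.20579448 176.59612131]
```

View pics/w3.png

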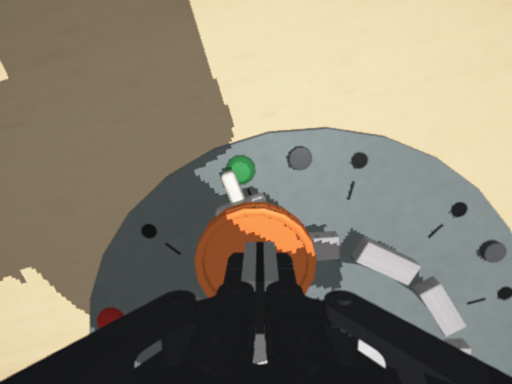

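The nose (228–238, 170–202) is within about 3 px, or roughly 1.5 mm, of the line to the green stud at (242,168). I'll move it 1 mm further and release straight up.

```bash
python3 -m handwheel '[[0,1,0,0,0,0,0],[0,0,0,0,0,0,0],[0,0,-0.3,0,0,0,0],[0,0,2,0,0,0,0],[0,0,2,0,0,0,0],[0,0,2,0,0,0,0],[0,0,2,0,0,0,0],[0,0,2,0,0,0,0],[0,0,2,0,0,0,0],[0,0,0,0,0,0,0]]'
```

```text
t: 9.0
tcp_pos: [0.4701, 0.238, 0.0774]
tool_rot: [0.136, 0.991, 0.001, 0.002]
force: [1.7, 0.5, 4.9]
finger_gap: 0.002
gripper_force: 2.4
```

At 77 mm the cap still pushes back with 4.9 N, so the plunger has risen past the rubbing level and into the hole. I'll withdraw and check.

```bash
python3 -m handwheel '[[0,0,2,0,0,0,0],[0,0,2,0,0,0,0],[0,0,3,0,0,0,0],[0,0,10,0,0,0,0],[0,0,20,0,0,0,0],[-10,0,25,0,0,0,0],[-15,0,25,0,0,0,0],[-15,0,25,0,0,0,0],[0,0,0,0,0,0,0],[0,0,0,0,0,0,0]]'
python3 - <<'E'
from h import *
cv2.imwrite("pics/w4.png",manip.snapshot("wrist")[:,:,::-1])
E
```

```text
t: 10.25
tcp_pos: [0.4285, 0.2375, 0.1883]
tool_rot: [0.136, 0.991, -0.0, -0.0]
force: [0.5, 0.1, -0.4]
finger_gap: 0.001
gripper_force: 0.0
```

View pics/w4.png

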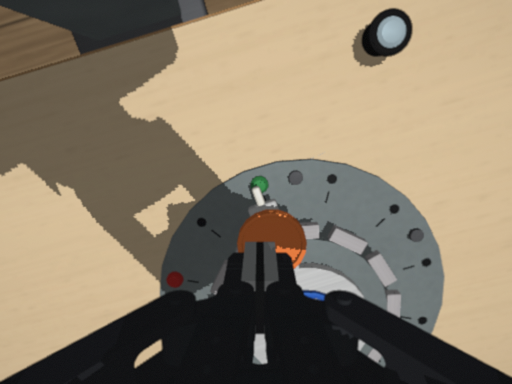

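The nose points at the green stud (260,184), the plunger is up and the hand is clear, so I'm handing in.

```bash
python3 -c "
from station import manip
print(manip.sign_off())"
```

```text
the job is handed in; nothing more can be done
None
```

The table now stands at the green stud with the plunger up, judged from the last wrist picture and the cap's push-back on release; the hand is clear, nothing was gripped, and the job was handed in at about 10 s.

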